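# Crate the blue shoe-cream bottles

### The job

Put the two navy-blue shoe-cream bottles with the yellow band into the divided wooden crate, each upright in an empty cell of its own, standing on the cell floor. Lower them in rather than dropping them, and leave the brown bottle standing in its cell.

Things in the scene. Friction and masses are not known exactly. Their poses are not given: they have to be found in the camera images.
- blue_a_mid (a point): First blue bottle: a navy-blue straight-sided bottle, yellow label band, navy cap, upright on the bench: 46 mm across, 110 mm tall (46 mm wide up to 82 mm, then a 36 mm cap), about 0.18 kg. This point is its centre, 55 mm above its underside; z up. Other standing bottles are at least 95 mm away, centre to centre, and no taller than 110 mm.
- blue_b_mid (a point): Second blue bottle, identical: a navy-blue straight-sided bottle, yellow label band, navy cap, upright on the bench: 46 mm across, 110 mm tall (46 mm wide up to 82 mm, then a 36 mm cap), about 0.18 kg. This point is its centre, 55 mm above its underside; z up. Other standing bottles are at least 95 mm away, centre to centre, and no taller than 110 mm.
- crate: light-wood crate fixed to the bench, 172 x 172 x 42 mm high, open on top; walls, floor and cross divider 8 mm thick, divider as high as the walls. Origin: centre of its underside; z up, x, y along its walls; any yaw. Four 74 mm square cells, centres at x = +-41, y = +-41 mm in its frame, floor 8 mm above the origin. The brown bottle is in cell (+41, +41); the other three are empty.
- brown_mid (a point): a brown bottle with a white paper band and white cap, already standing in one cell of the crate: 46 mm across, 90 mm tall. This point is its centre, 45 mm above its underside; z up.
There are look-alikes about, which are no part of the job. Leave any pink look-alike of the part that bears blue_b_mid alone. What is shaped like the part that bears blue_a_mid but pink is not meant.

How it is judged:
At the end, for the whole second after the job is handed in: Both blue bottles stand on the floor of the crate, each within 17 mm of the centre of its own cell along each side of the crate, upright within about 10 degrees, centre within 10 mm of its standing height, and at rest; the brown bottle still stands upright in its cell (angle between each of blue_a_mid, blue_b_mid, brown_mid's own z axis and vertical below 0.17 rad and z of blue_a_mid in the frame of crate between 0.053 and 0.073 m and (x of blue_a_mid in the frame of crate between -0.058 and -0.024 m or x of blue_a_mid in the frame of crate between 0.024 and 0.058 m) and (y of blue_a_mid in the frame of crate between -0.058 and -0.024 m or y of blue_a_mid in the frame of crate between 0.024 and 0.058 m) and linear speed of each of blue_a, blue_b below 0.03 m/s and z of blue_b_mid in the frame of crate between 0.053 and 0.073 m and (x of blue_b_mid in the frame of crate between -0.058 and -0.024 m or x of blue_b_mid in the frame of crate between 0.024 and 0.058 m) and (y of blue_b_mid in the frame of crate between -0.058 and -0.024 m or y of blue_b_mid in the frame of crate between 0.024 and 0.058 m) and z of brown_mid in the frame of crate between 0.043 and 0.063 m and x of brown_mid in the frame of crate between 0.024 and 0.058 m and y of brown_mid in the frame of crate between 0.024 and 0.058 m); the robot touches nothing.
It fails at once if a blue bottle dropped: falling or flying faster than 0.8 m/s (a fall of more than about 30 mm) with the fingers off it ((linear speed of blue_a above 0.8 m/s and contact force between blue_a and the fingers below 0.1 N) or (linear speed of blue_b above 0.8 m/s and contact force between blue_b and the fingers below 0.1 N)).
It fails at once if the brown bottle tipped by more than 30 degrees or lifted out of its cell (angle between brown_mid's own z axis and vertical above 0.52 rad or z of brown_mid in the frame of crate above 0.085 m).
It also fails if it takes over 58 s, if anything falls off the work surface, if the arm or the gripper's body presses on something with over 40 N, if the wrist force passes 120 N, or if a joint passes its speed limit or range.

### The arm

A 7-joint arm with a two-finger parallel gripper is mounted at the origin on the work surface. World frame = base frame: x ahead of the robot, y to its left, z up, the work surface at z = 0. Lengths are in m, angles in rad, forces in N, time in s.
With the tool pointing down it reaches from about 0.35 to 0.9 m from the base axis. Payload 8.1 kg.
Tool frame: the origin (TCP) lies at the very end of the fingers, on their centre line; the grasp point (between the pads) lies arm.hold_point_z behind it (arm.hold_point_z is the distance from the TCP to the grasp point, in m); z points along the fingers, y is the line along which they close (so a half turn about z gives the same grasp; the last joint's range is limited). The gripper opens to 92 mm and grips with 3 to 60 N. Pads are 19 mm wide; open, the fingers measure 130 mm over their backs; the gripper's body (75 mm by 190 mm) begins 47 mm behind the grasp point.
Start: joints at [1.193, 0.434, 0.025, 1.573, -0.012, 1.134, -0.075], TCP at [0.17, -0.602, 0.191] pointing down, gripper open.
Joint ranges: [-2.62, 2.62], [-0.44, 2.09], [-1.27, 1.32], [0.08, 2.57], [-1.32, 4.46], [0.12, 2], [-2.74, 2.74]. Speed limits (rad/s): [2.22, 2.22, 3.01, 3.01, 3.14, 3.14, 3.14].

### API

Orientations are given as a rotation vector (axis times angle).
In Python, from cell import arm, vision, job, cut_out gives the robot as it stands. The module is installed in compiled form; this text tells all that it offers.
- The arm moves only by the tool play_rows, never from a script. Its argument "increments" is text: rows parted by semicolons, each of 5 numbers parted by spaces: the shift along the tool's x, y, z in cm, then the turn about the tool's z in degrees, then the opening, from -1 (shut) to 1 (fully open), so that 0 is half open. A call has 1 to 5 rows; each row shifts and turns the commanded pose from where the row before left it, along the tool's axes as they then stand; what a row does not reach is not made up. A row lasts 1/12 s, in which the tool goes at most 41.7 mm and 7.16 degrees, less where a joint would pass 70% of its speed; a pose out of reach is approached as far as the arm can. A call is refused whole if a number of a shift passes 4.17 or a number of a turn 7.16, either way. A call with a gripper value outside its range is refused whole. The fingers move at their own pace and stop on an object; "grip_force" is the grip in N (left out, the last holds). Time passes only in rows, so rows that do not move let the fingers close. It gives the time, the measured TCP pose, the force, the opening and the grip force at its end, in the units of the state.
- arm.observe(): the state, without advancing time (a new reading comes with each control period).
- vision.get_image(name): name is "scene" or "top"; returns a dict with "frame" (480x640x3 uint8, red, green, blue), "z_map" (480x640 float32, m along the optical axis (not along the pixel's ray), 0 where there is no reading), "mtx" (3x3 intrinsics, pixels), "cam_to_world" (4x4, takes a point from camera to world coordinates). Camera axes: x right, y up, looking along -z (the intrinsics and any distortion apply to the point x, -y, -z); pixel columns grow to the right and rows downward; lengths in m; the calibration is good to about 2 mm. A picture is of the moment at which its call begins.
- job.sign_off(): hands the job in; it is judged then, once.
Trained networks look in a picture, given as the dict that the camera call returned (one of the last four; its "shot" number tells which), for a name from the list of things; names that differ only in an ending like _2 or _b are one class to them, and where a whole thing is asked for, a point or a joint stands for the part that bears it (a point fixed in the world has none). Each returns a list of dicts, best first, with "confidence" (0 to 1); they miss things now and then, are a little off and sometimes report something else, mostly with a low value. They report only what shows in the picture. A call takes as long as a camera call. They do not tell look-alikes from the thing itself.
- cut_out(query, picture): "mask" (480x640 bool, what is visible of it) and "point" ([row, column] in pixels, amid what is visible of it).
The state is a dict: "clock": time; "joints": joint angles; "dq": joint speeds; "joint_efforts": joint torques, N m; "position": TCP position; "ee_rot": TCP orientation; "force": force on the tool from outside, world axes, zero at the start; "ft_torque": the same for the moment, N m; "width": opening from 0.0 (shut) to 1.0 (fully open); "gripper_force": force on a finger pad.
Only numpy, scipy, OpenCV 4.12 (cv2) and the standard library are available. Lean on these libraries where they do the work, as an engineer would, in place of code of your own. Each camera call takes 0.05 s, during which the arm holds its last target. There are 200 camera calls.

## Working session

There is one attempt and no reset: what is moved stays moved. The work goes in short steps, Python scripts to look and compute and a tool call to move; the robot and the scene stay as the last step left them, time stands still between calls to the robot, and variables do not carry over. Pictures are saved under pics/ and viewed, at most 10 in all, crops included, and the job is handed in when it is done.

Besides the shell and the picture viewer there is one more tool, called as name(argument=value, ...) on one line, values as JSON. play_rows: Moves the arm, as the interface text tells. Its arguments: {"type":"object","properties":{"increments":{"type":"string"},"grip_force":{"type":"number"}},"required":["increments"]}

```bash
mkdir -p pics; cat > h.py <<'E'
import numpy as np, cv2
from cell import arm, vision, job, cut_out
def world(p):
    z=p["z_map"]; K=p["mtx"]; v,u=np.mgrid[0:480,0:640]
    c=np.stack([(u-K[0,2])/K[0,0]*z,-(v-K[1,2])/K[1,1]*z,-z],-1)
    T=p["cam_to_world"]; w=c@T[:3,:3].T+T[:3,3]; w[z==0]=np.nan
    return w
E
python3 - <<'E'
from h import *
s=arm.observe(); print({k:np.round(v,3) for k,v in s.items()}, arm.hold_point_z)
for n in ["top","scene"]:
    p=vision.get_image(n); cv2.imwrite(f"pics/{n}0.png",p["frame"][:,:,::-1]); w=world(p)
    print(n,p["cam_to_world"].round(3).tolist())
    for q in ["blue_a_mid","crate","brown_mid"]:
        for d in cut_out(q,p):
            m=d["mask"]; ww=w[m]; ww=ww[~np.isnan(ww[:,0])]
            t=ww[ww[:,2]>np.percentile(ww[:,2],95)-.006]
            print(q,round(d["confidence"],2),np.round(d["point"]),m.sum(),"col",np.median(p["frame"][m],0),"top",t.mean(0).round(4),"ctr",((ww.min(0)+ww.max(0))/2).round(4))
E
```

```text
{'clock': np.float64(0.0), 'joints': array([ 1.193,  0.435,  0.025,  1.574, -0.012,  1.134, -0.075]), 'dq': array([-0.001,  0.001,  0.001, -0.   ,  0.   , -0.   ,  0.002]), 'joint_efforts': array([-0.0000e+00, -6.6785e+01,  9.8500e-01, -3.1447e+01, -6.1000e-02,
        4.3000e-02,  0.0000e+00]), 'position': array([ 0.169, -0.601,  0.19 ]), 'ee_rot': array([-3.111e+00, -4.300e-01,  1.000e-03]), 'force': array([ 0.191,  0.024, -1.212]), 'ft_torque': array([-0.017,  0.028, -0.041]), 'gripper_force': np.float64(0.0), 'width': np.float64(1.0)} 0.0188
top [[0.018, 0.989, -0.146, 0.412], [-1.0, 0.014, -0.026, -0.013], [-0.024, 0.146, 0.989, 0.816], [0.0, 0.0, 0.0, 1.0]]
blue_a_mid 0.66 [330. 176.] 1034 col [190.5 113.  141. ] top [0.3701 0.2486 0.1097] ctr [0.371  0.2463 0.0555]
blue_a_mid 0.57 [277. 166.] 993 col [50. 69. 92.] top [0.4601 0.2664 0.1097] ctr [0.4592 0.2645 0.0574]
crate 0.91 [250. 456.] 9240 col [243. 209. 157.] top [ 0.5115 -0.2273  0.0403] ctr [ 0.5165 -0.2262  0.0225]
brown_mid 0.95 [274. 431.] 755 col [197. 184. 173.] top [ 0.4709 -0.1838  0.0974] ctr [ 0.4704 -0.1875  0.0537]
brown_mid 0.7 [171. 192.] 1010 col [39. 57. 72.] top [0.6417 0.2406 0.1099] ctr [0.641  0.2402 0.0599]
scene [[0.091, -0.715, 0.693, 1.095], [0.996, 0.057, -0.073, -0.071], [0.013, 0.697, 0.717, 0.704], [0.0, 0.0, 0.0, 1.0]]
blue_a_mid 0.78 [239. 464.] 1080 col [14. 34. 71.] top [0.4638 0.2643 0.1105] ctr [0.4455 0.256  0.0564]
blue_a_mid 0.73 [209. 442.] 1024 col [161.  93. 118.] top [0.3728 0.2473 0.1105] ctr [0.3057 0.2744 0.0565]
crate 0.66 [291. 205.] 6944 col [191. 161. 112.] top [ 0.5248 -0.2307  0.0409] ctr [ 0.4911 -0.2272  0.0225]
brown_mid 0.62 [255. 235.] 869 col [154. 154. 148.] top [ 0.4744 -0.1861  0.0983] ctr [ 0.4658 -0.1894  0.0552]
```

View pics/top0.png

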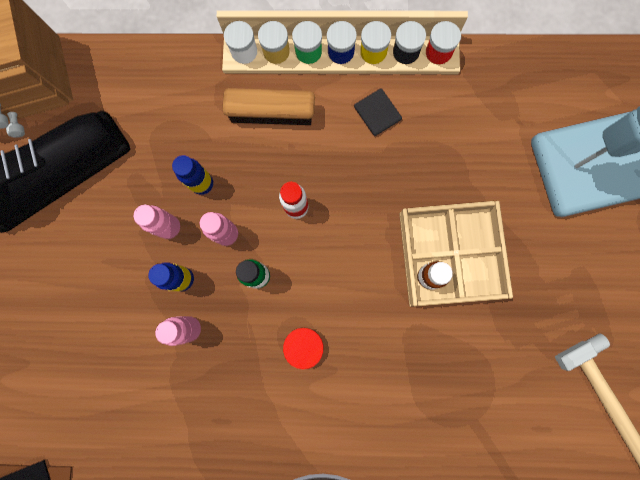

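View pics/scene0.png

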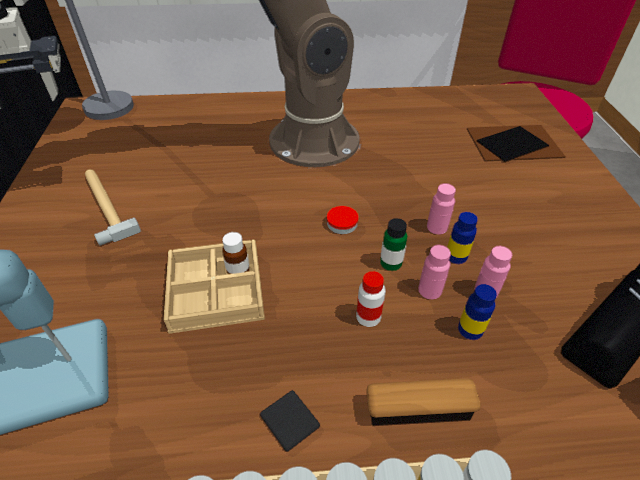

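```bash
python3 - <<'E'
from h import *
from scipy.spatial.transform import Rotation as R
p=vision.get_image("top"); w=world(p)
ok=(w[...,2]>.036)&(w[...,2]<.046)&(w[...,0]>.38)&(w[...,0]<.66)&(w[...,1]<-.09)&(w[...,1]>-.36)
r=cv2.minAreaRect((w[ok][:,:2]*1000).astype(np.float32)); print("crate rect mm",r)
hi=(w[...,2]>.102)&(w[...,2]<.116)&(w[...,1]>-.1)
n,l,st,c=cv2.connectedComponentsWithStats(hi.astype(np.uint8))
for i in range(1,n):
    if st[i,4]>40: print(st[i,4],c[i].round(),cv2.minEnclosingCircle((w[l==i][:,:2]*1000).astype(np.float32)),p["frame"][l==i].mean(0).round())
m=(w[...,2]>.092)&(w[...,2]<.102)&(w[...,1]<-.1)&(w[...,0]>.4)
print("brown",cv2.minEnclosingCircle((w[m][:,:2]*1000).astype(np.float32)))
print(R.from_rotvec(arm.observe()["ee_rot"]).as_matrix().round(3))
E
```

```text
crate rect mm ((512.601806640625, -225.91738891601562), (172.33425903320312, 171.93873596191406), 5.645215034484863)
565 [26. 57.] ((858.8150634765625, 560.9436645507812), 88.48574829101562) [94. 62. 36.]
308 [  5. 168.] ((636.253662109375, 551.328125), 30.425716400146484) [66. 66. 70.]
375 [183. 165.] ((642.336669921875, 241.71002197265625), 18.656930923461914) [ 42.  57. 141.]
373 [291. 192.] ((598.7930908203125, 59.93736267089844), 17.768856048583984) [228.  44.  31.]
393 [145. 215.] ((557.206787109375, 299.10626220703125), 18.138660430908203) [242. 181. 212.]
379 [210. 222.] ((545.641845703125, 189.35775756835938), 17.788677215576172) [246. 175. 206.]
393 [246. 271.] ((468.5263671875, 127.09571075439453), 17.862213134765625) [62. 60. 61.]
415 [159. 274.] ((460.6292724609375, 267.4698486328125), 18.153961181640625) [ 49.  66. 156.]
428 [167. 332.] ((369.99267578125, 249.2472381591797), 18.073572158813477) [244. 182. 213.]
brown ((568.2343139648438, -305.74652099609375), 172.5117645263672)
[[ 0.962  0.271 -0.   ]
 [ 0.271 -0.962  0.   ]
 [-0.    -0.    -1.   ]]
```

The top view shows the navy bottles at px (185,168) and (160,275), with pink look-alikes between them. The crate is at px (456,253), with the brown bottle in its lower-left cell at px (435,274). The scene view agrees. I'll square up the yaw, then travel to the far blue bottle at (0.642, 0.241).

play_rows(increments="0 0 0 5.2 1; 0 0 0 5.2 1; 0 0 0 5.3 1; 1.9 -3.35 0 0 1; 1.9 -3.35 0 0 1")

```text
clock: 0.87
position: [0.2063, -0.5351, 0.1904]
ee_rot: [3.141, -0.006, -0.001]
force: [2.7, 0.4, 0.4]
width: 0.999
gripper_force: 0.0
```

play_rows(increments="1.9 -3.35 0 0 1; 1.9 -3.35 0 0 1; 1.9 -3.35 0 0 1; 1.9 -3.35 0 0 1; 1.9 -3.35 0 0 1")

```text
clock: 1.28
position: [0.303, -0.3654, 0.1911]
ee_rot: [3.141, 0.001, 0.001]
force: [1.2, -0.2, 0.7]
width: 0.998
gripper_force: 0.0
```

play_rows(increments="1.9 -3.35 0 0 1; 1.9 -3.35 0 0 1; 1.9 -3.35 0 0 1; 1.9 -3.35 0 0 1; 1.9 -3.35 0 0 1")

```text
clock: 1.7
position: [0.3979, -0.1977, 0.1912]
ee_rot: [3.141, 0.001, 0.001]
force: [2.0, -0.3, -0.9]
width: 1.001
gripper_force: 0.0
```

play_rows(increments="1.88 -3.38 0 0 1; 1.88 -3.38 0 0 1; 1.88 -3.38 0 0 1; 1.88 -3.38 0 0 1; 1.88 -3.38 0 0 1")

```text
clock: 2.12
position: [0.4919, -0.0286, 0.1911]
ee_rot: [3.141, 0.001, 0.001]
force: [1.4, -0.0, -1.1]
width: 1.001
gripper_force: 0.0
```

play_rows(increments="1.88 -3.38 0 0 1; 1.88 -3.38 0 0 1; 1.88 -3.38 0 0 1; 1.88 -3.38 0 0 1; 1.88 -3.38 0 0 1")

```text
clock: 2.53
position: [0.5858, 0.1404, 0.1909]
ee_rot: [3.141, 0.001, 0.0]
force: [0.6, -0.5, 0.6]
width: 1.001
gripper_force: 0.0
```

play_rows(increments="1.88 -3.38 0 0 1; 1.88 -3.38 0 0 1; 1.88 -3.38 0 0 1; 0 0 0 0 1; 0 0 0 0 1")

```text
clock: 2.95
position: [0.6411, 0.2432, 0.1898]
ee_rot: [-3.141, -0.007, 0.002]
force: [-0.0, -0.9, -0.1]
width: 0.998
gripper_force: 0.0
```

play_rows(increments="0.1 0.2 3 0 1; 0 0 3 0 1; 0 0 3 0 1; 0 0 3 0 1; 0 0 1.9 0 1", grip_force=20)

```text
clock: 3.37
position: [0.641, 0.2354, 0.0489]
ee_rot: [3.139, -0.001, -0.004]
force: [-0.0, -0.9, 0.1]
width: 1.001
gripper_force: 0.0
```

play_rows(increments="0 0 0 0 0.3; 0 0 0 0 0.1; 0 0 0 0 -0.5; 0 0 0 0 -1; 0 0 0 0 -1")

```text
clock: 3.78
position: [0.6435, 0.2385, 0.0538]
ee_rot: [-3.141, -0.001, -0.004]
force: [-0.8, 0.4, -0.1]
width: 0.688
gripper_force: 0.0
```

play_rows(increments="0 0 0 0 -1; 0 0 0 0 -1; 0 0 0 0 -1; 0 0 0 0 -1; 0 0 0 0 -1")

```text
clock: 4.2
position: [0.6424, 0.2386, 0.052]
ee_rot: [-3.141, -0.002, -0.0]
force: [-0.5, -0.3, 1.7]
width: 0.386
gripper_force: 20.0
```

```bash
python3 - <<'E'
from h import *
s=arm.observe(); print(s["width"],s["gripper_force"],s["position"])
a=vision.get_image("top")["frame"][100:260,110:310]; b=vision.get_image("scene")["frame"][200:360,390:590]
cv2.imwrite("pics/g1.png",cv2.resize(np.hstack([a,b])[:,:,::-1],None,fx=2,fy=2))
E
```

```text
0.3858376959184986 19.98845178513875 [0.64243497 0.23855066 0.05196879]
```

View pics/g1.png

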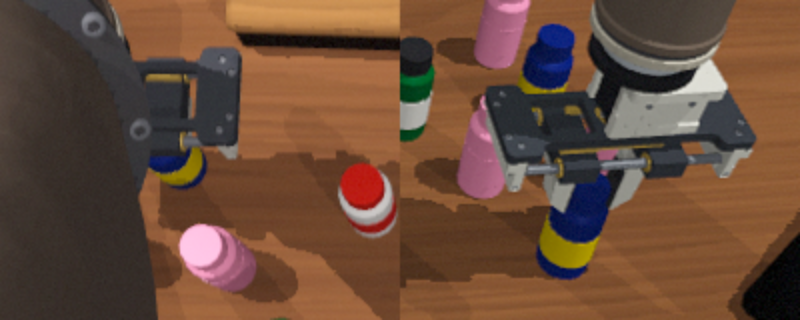

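The crop shows the blue bottle upright between the pads, which hold it just above the yellow band. I'll lift it a little and check.

play_rows(increments="0 0 -1 0 -1; 0 0 -2 0 -1; 0 0 -2 0 -1; 0 0 0 0 -1; 0 0 0 0 -1")

```text
clock: 4.72
position: [0.643, 0.2383, 0.1031]
ee_rot: [-3.141, -0.001, -0.003]
force: [-0.9, -0.7, -2.9]
width: 0.387
gripper_force: 20.0
```

```bash
python3 - <<'E'
from h import *
s=arm.observe(); print(s["width"],s["force"],s["position"])
p=vision.get_image("scene");w=world(p);f=p["frame"].astype(int)
navy=(f[...,2]>f[...,0]+40)&(w[...,1]<.3)&(w[...,0]>.55)&(w[...,1]>.18); yel=(f[...,0]>f[...,2]+90)&(f[...,1]>120)&(w[...,1]<.3)&(w[...,0]>.55)&(w[...,1]>.18)
for m in (navy,yel): print(m.sum(),np.nanpercentile(w[m],[2,50,98],axis=0).round(3).tolist())
cv2.imwrite("pics/g2.png",cv2.resize(p["frame"][140:340,380:580,::-1],None,fx=3,fy=3))
E
```

```text
0.38715051320220045 [-0.88782506 -0.7056638  -2.88979402] [0.6430382  0.23832469 0.10307352]
875 [[0.639, 0.216, 0.059], [0.658, 0.232, 0.136], [0.666, 0.253, 0.164]]
421 [[0.659, 0.181, 0.051], [0.666, 0.226, 0.08], [0.808, 0.252, 0.11]]
```

View pics/g2.png

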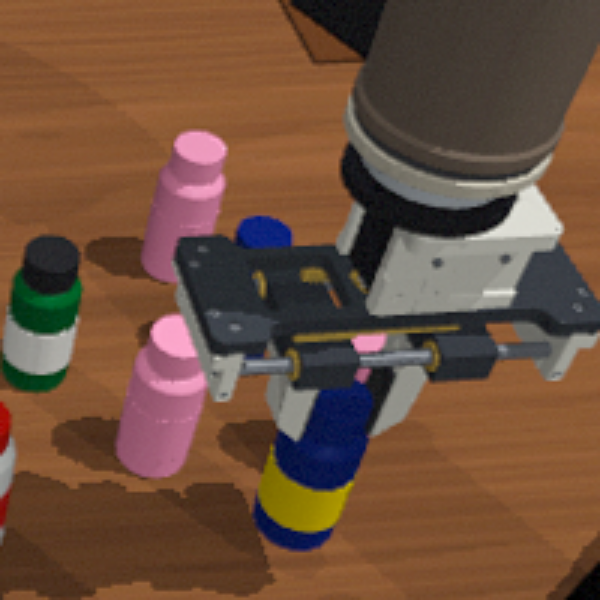

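```bash
python3 - <<'E'
from h import *
p=vision.get_image("scene");w=world(p);f=p["frame"]
for r,c in [(280,475),(283,477),(276,510),(279,508),(284,490),(305,480),(318,480)]: print(r,c,f[r,c],w[r,c].round(3))
m=(f.max(2).astype(int)-f.min(2)<35)&(f.min(2)>90)&(w[...,0]>.6)&(w[...,0]<.7)&(w[...,1]>.18)&(w[...,1]<.3)&(w[...,2]>.08)
print(np.nanpercentile(w[m],[0,1,5,50],axis=0).round(3))
E
```

```text
280 475 [145 145 137] [0.653 0.208 0.157]
283 477 [144 145 137] [0.653 0.213 0.149]
276 510 [145 145 138] [0.653 0.263 0.161]
279 508 [148 147 140] [0.652 0.263 0.153]
284 490 [11 22 73] [0.658 0.232 0.15 ]
305 480 [145 125   0] [0.663 0.226 0.103]
318 480 [ 5 16 77] [0.664 0.235 0.068]
[[0.617 0.18  0.139]
 [0.624 0.195 0.15 ]
 [0.641 0.202 0.167]
 [0.666 0.242 0.305]]
```

The pads are on the cap: the opening reads 36 mm, and depth puts the fingertips about 40 mm above the reported z. I'll set the bottle back down and take it lower, around the body.

play_rows(increments="0 0 2 0 -1; 0 0 2 0 -1; 0 0 0.6 0 -1; 0 0 0.3 0 -1; 0 0 0 0 -1")

```text
clock: 5.23
position: [0.6417, 0.2381, 0.0521]
ee_rot: [3.141, 0.002, -0.003]
force: [0.9, -1.0, -3.2]
width: 0.386
gripper_force: 20.1
```

play_rows(increments="0 0 0 0 -0.1; 0 0 0 0 0; 0 0 0 0 0.2; 0 0 0 0 0.5; 0 0 0 0 0.5")

```text
clock: 5.65
position: [0.6425, 0.2382, 0.053]
ee_rot: [-3.142, -0.001, -0.001]
force: [0.9, -0.4, -0.7]
width: 0.67
gripper_force: 0.0
```

play_rows(increments="0 0 0 0 0.5; 0 0 0 0 0.5; 0 0 0.9 0 0.5; 0 0 0.9 0 0.5; 0 0 0 0 0.5")

```text
clock: 6.07
position: [0.6409, 0.2373, 0.0321]
ee_rot: [3.14, 0.001, -0.005]
force: [-0.5, -0.6, 0.6]
width: 0.745
gripper_force: 0.0
```

play_rows(increments="0 0 0.7 0 0.5; 0 0 0.5 0 0.5; 0 0 0.4 0 0.5; 0 0 0 0 0.5; 0 0 0 0 0.5")

```text
clock: 6.48
position: [0.6422, 0.2381, 0.0185]
ee_rot: [3.141, 0.001, -0.001]
force: [0.4, -0.2, 0.4]
width: 0.746
gripper_force: 0.0
```

play_rows(increments="0 0 0 0 0.2; 0 0 0 0 -0.2; 0 0 0 0 -1; 0 0 0 0 -1; 0 0 0 0 -1", grip_force=20)

```text
clock: 6.9
position: [0.6426, 0.2383, 0.0191]
ee_rot: [-3.141, -0.001, -0.001]
force: [0.3, 0.3, 0.2]
width: 0.494
gripper_force: 20.0
```

play_rows(increments="0 0 0 0 -1; 0 0 0 0 -1; 0 0 -0.5 0 -1; 0 0 -2 0 -1; 0 0 0 0 -1")

```text
clock: 7.32
position: [0.6438, 0.239, 0.0467]
ee_rot: [-3.14, -0.001, -0.005]
force: [1.9, 1.1, -1.3]
width: 0.492
gripper_force: 20.0
```

```bash
python3 - <<'E'
from h import *
s=arm.observe(); print(s["width"],s["force"],s["position"])
p=vision.get_image("scene")
cv2.imwrite("pics/g3.png",cv2.resize(p["frame"][160:360,380:580,::-1],None,fx=3,fy=3))
E
```

```text
0.49160824057006736 [ 1.93507893  1.14191025 -1.28669131] [0.6438299  0.23897768 0.04667391]
```

View pics/g3.png

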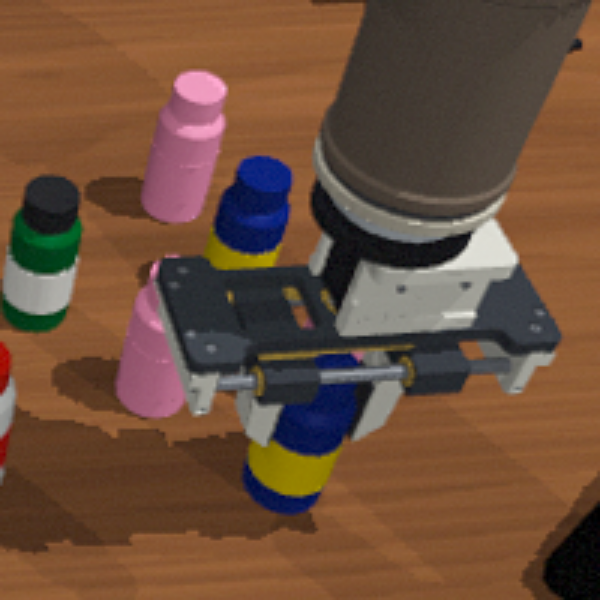

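The opening now matches the 46 mm body and the bottle hangs upright. I'll carry it to the first cell, at (0.549, -0.181).

play_rows(increments="0 0 -2.5 0 -1; 0 0 -3 0 -1; 0 0 -3 0 -1; 0 0 -2.5 0 -1; -0.39 1.75 0 0 -1")

```text
clock: 7.78
position: [0.6406, 0.2265, 0.1591]
ee_rot: [-3.135, -0.008, -0.011]
force: [-0.1, 2.0, -1.7]
width: 0.491
gripper_force: 20.0
```

play_rows(increments="-0.7 3 0 0 -1; -0.7 3 0 0 -1; -0.7 3 0 0 -1; -0.7 3 0 0 -1; -0.7 3 0 0 -1")

```text
clock: 8.2
position: [0.6027, 0.069, 0.1529]
ee_rot: [3.141, 0.001, -0.001]
force: [0.8, -0.4, -2.8]
width: 0.489
gripper_force: 20.0
```

play_rows(increments="-0.7 3 0 0 -1; -0.7 3 0 0 -1; -0.7 3 0 0 -1; -0.7 3 0 0 -1; -0.7 3 0 0 -1")

```text
clock: 8.62
position: [0.5677, -0.0809, 0.153]
ee_rot: [3.142, 0.001, -0.001]
force: [0.6, -0.9, -3.2]
width: 0.492
gripper_force: 20.0
```

play_rows(increments="-0.7 3 0 0 -1; -0.7 3 0 0 -1; -0.7 3 0 0 -1; 0 1.2 0 0 -1; 0 0 0 0 -1")

```text
clock: 9.03
position: [0.5463, -0.1864, 0.1529]
ee_rot: [3.14, -0.009, -0.002]
force: [0.2, -0.2, -2.6]
width: 0.495
gripper_force: 20.0
```

```bash
python3 - <<'E'
from h import *
s=arm.observe(); print(s["width"],s["force"],s["position"])
p=vision.get_image("scene");w=world(p)
f=p["frame"].astype(int); reg=(w[...,1]<-.1)&(w[...,1]>-.3)&(w[...,2]>.09)
for m in ((f[...,2]>f[...,0]+40)&reg,(f[...,0]>f[...,2]+90)&(f[...,1]>100)&reg): print(m.sum(),np.nanpercentile(w[m],[1,50,99],axis=0).round(3).tolist())
cv2.imwrite("pics/g4.png",cv2.resize(p["frame"][140:340,130:330,::-1],None,fx=3,fy=3))
E
```

```text
0.4949659042882116 [ 0.20348642 -0.15144816 -2.55091968] [ 0.5463142  -0.18636845  0.15287465]
985 [[0.531, -0.206, 0.138], [0.561, -0.184, 0.218], [0.568, -0.165, 0.246]]
463 [[0.553, -0.227, 0.156], [0.565, -0.184, 0.176], [0.577, -0.133, 0.284]]
```

View pics/g4.png

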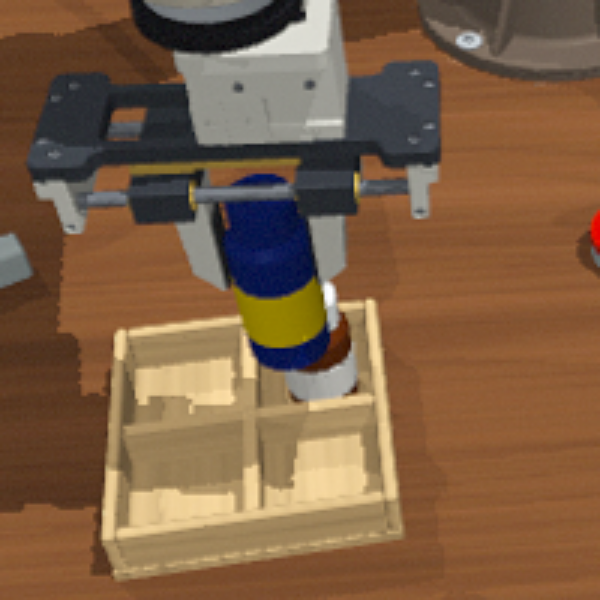

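The bottle hangs upright above the upper-right cell at about (0.546, -0.186), with the brown bottle behind it. I'll correct the offset and lower.

play_rows(increments="0.3 -0.4 0 0 -1; 0 0 2 0 -1; 0 0 2.5 0 -1; 0 0 1.5 0 -1; 0 0 0 0 -1")

```text
clock: 9.5
position: [0.549, -0.1744, 0.0905]
ee_rot: [-3.139, -0.006, 0.008]
force: [-1.4, 0.7, -2.5]
width: 0.492
gripper_force: 20.0
```

play_rows(increments="0 0 0 0 -1; 0 0 0 0 -1")

```text
clock: 9.67
position: [0.5519, -0.1762, 0.0948]
ee_rot: [-3.141, -0.004, -0.002]
force: [-0.0, 0.3, -2.3]
width: 0.493
gripper_force: 20.0
```

play_rows(increments="-0.25 0.5 0 0 -1; 0 0 1.5 0 -1; 0 0 1.5 0 -1; 0 0 1 0 -1; 0 0 0.8 0 -1")

```text
clock: 10.08
position: [0.5483, -0.1827, 0.0457]
ee_rot: [3.141, 0.001, 0.001]
force: [0.0, 0.2, -2.9]
width: 0.492
gripper_force: 20.0
```

play_rows(increments="0 0 0.6 0 -1; 0 0 0.5 0 -1; 0 0 0.3 0 -1; 0 0 0 0 -1; 0 0 0 0 -1")

```text
clock: 10.5
position: [0.5485, -0.1824, 0.032]
ee_rot: [3.142, 0.001, 0.0]
force: [-0.4, 0.1, -3.0]
width: 0.493
gripper_force: 20.0
```

play_rows(increments="0 0 0.2 0 -1; 0 0 0.1 0 -1; 0 0 0 0 -1; 0 0 0 0 -1")

```text
clock: 10.83
position: [0.5483, -0.1824, 0.0289]
ee_rot: [3.142, 0.001, 0.0]
force: [0.1, 0.7, -1.5]
width: 0.493
gripper_force: 20.0
```

play_rows(increments="0 0 0.1 0 -1; 0 0 0 0 -1; 0 0 0 0 -1")

```text
clock: 11.08
position: [0.5483, -0.1824, 0.0278]
ee_rot: [3.142, 0.001, -0.0]
force: [-0.9, -0.3, -3.0]
width: 0.491
gripper_force: 20.0
```

play_rows(increments="0 0 0.1 0 -1; 0 0 0 0 -0.1; 0 0 0 0 0.1; 0 0 0 0 0.3; 0 0 0 0 0.5")

```text
clock: 11.5
position: [0.5484, -0.1825, 0.0269]
ee_rot: [3.141, 0.001, 0.0]
force: [-0.7, -0.2, -0.4]
width: 0.643
gripper_force: 0.0
```

play_rows(increments="0 0 0 0 0.5; 0 0 0 0 0.5; 0 0 0 0 0.5; 0 0 -0.5 0 0.5; 0 0 -1.5 0 0.5")

```text
clock: 11.92
position: [0.5467, -0.1821, 0.0455]
ee_rot: [-3.141, -0.001, 0.005]
force: [0.1, 0.0, -0.3]
width: 0.752
gripper_force: 0.0
```

play_rows(increments="0 0 -2 0 0.5; 0 0 -3 0 0.5; 0 0 -3 0 0.5; 0 0 -2.5 0 0.5; 0 0 0 0 1")

```text
clock: 12.33
position: [0.5515, -0.1829, 0.1576]
ee_rot: [3.139, 0.001, 0.013]
force: [1.2, -0.1, -0.8]
width: 0.788
gripper_force: 0.0
```

play_rows(increments="-0.35 -1.8 0 0 1; -0.7 -3.6 0 0 1; -0.7 -3.6 0 0 1; -0.7 -3.6 0 0 1; -0.7 -3.6 0 0 1")

```text
clock: 12.75
position: [0.516, -0.019, 0.1519]
ee_rot: [3.142, 0.0, 0.0]
force: [0.7, 1.7, 0.4]
width: 0.997
gripper_force: 0.0
```

play_rows(increments="-0.7 -3.6 0 0 1; -0.7 -3.6 0 0 1; -0.7 -3.6 0 0 1; -0.7 -3.6 0 0 1; -0.7 -3.6 0 0 1")

```text
clock: 13.17
position: [0.4809, 0.1611, 0.152]
ee_rot: [3.141, 0.001, 0.001]
force: [1.4, 0.8, -0.0]
width: 0.998
gripper_force: 0.0
```

play_rows(increments="-0.7 -3.6 0 0 1; -0.7 -3.6 0 0 1; -0.35 -1.8 0 0 1; 0 0 0 0 1; 0 0 0 0 1")

```text
clock: 13.58
position: [0.4634, 0.2506, 0.1517]
ee_rot: [-3.142, -0.006, 0.0]
force: [1.7, -0.4, 0.5]
width: 1.0
gripper_force: 0.0
```

```bash
python3 - <<'E'
from h import *
print(arm.observe()["position"].round(4))
p=vision.get_image("top");w=world(p)
for lo,hi,n in ((.106,.125,"crate blue"),(.088,.104,"brown")):
    m=(w[...,2]>lo)&(w[...,2]<hi)&(w[...,1]<-.12)&(w[...,1]>-.33)&(w[...,0]>.4)&(w[...,0]<.62); print(n,m.sum(),w[m].mean(0).round(4))
cv2.imwrite("pics/g5.png",p["frame"][:,:,::-1])
E
```

```text
[0.4634 0.2506 0.1517]
crate blue 423 [ 0.5466 -0.1798  0.1172]
brown 595 [ 0.4937 -0.1801  0.096 ]
```

View pics/g5.png

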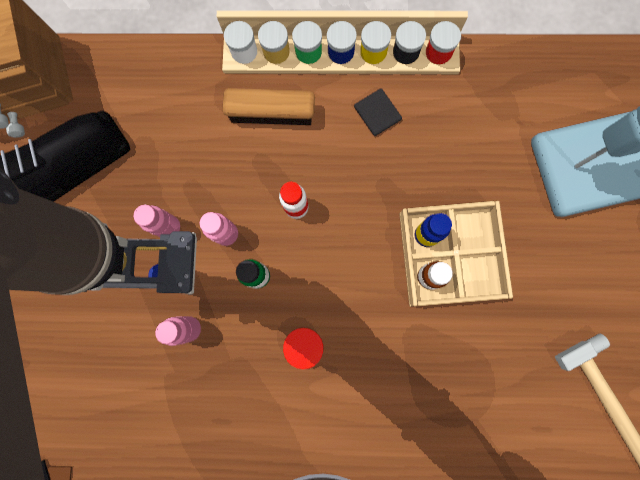

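The first bottle stands in its cell at px (434,230), and the brown bottle is undisturbed. Now the second bottle.

play_rows(increments="-0.25 -1.5 0 0 1; 0 0 0 0 1; 0 0 0 0 1; 0 0 2 0 1; 0 0 2 0 1")

```text
clock: 14.05
position: [0.463, 0.2634, 0.1123]
ee_rot: [-3.141, 0.002, -0.004]
force: [0.9, -0.3, 0.1]
width: 1.003
gripper_force: 0.0
```

play_rows(increments="0 0 0 0 1; 0 0 0 0 1; 0 0 0 0 1")

```text
clock: 14.3
position: [0.4621, 0.264, 0.1126]
ee_rot: [-3.142, 0.0, -0.001]
force: [0.3, 0.2, -0.1]
width: 0.999
gripper_force: 0.0
```

play_rows(increments="-0.1 -0.2 2 0 1; 0 0 2 0 1; 0 0 2 0 1; 0 0 1.5 0 1; 0 0 1 0 1")

```text
clock: 14.72
position: [0.4609, 0.2663, 0.0265]
ee_rot: [3.142, 0.0, 0.001]
force: [-0.2, -0.2, 0.5]
width: 0.998
gripper_force: 0.0
```

play_rows(increments="0 0 0.5 0 1; 0 0 0.3 0 1; 0 0 0 0 0.4; 0 0 0 0 0.1; 0 0 0 0 -0.2")

```text
clock: 15.13
position: [0.461, 0.2669, 0.0196]
ee_rot: [-3.141, -0.001, -0.002]
force: [1.1, -0.5, -0.6]
width: 0.829
gripper_force: 0.0
```

play_rows(increments="0 0 0 0 -1; 0 0 0 0 -1; 0 0 0 0 -1; 0 0 0 0 -1; 0 0 0 0 -1")

```text
clock: 15.55
position: [0.4605, 0.2667, 0.0189]
ee_rot: [-3.141, -0.001, -0.0]
force: [0.2, 0.5, 0.4]
width: 0.497
gripper_force: 20.0
```

play_rows(increments="0 0 0 0 -1; 0 0 0 0 -1")

```text
clock: 15.72
position: [0.4605, 0.2666, 0.0189]
ee_rot: [-3.141, -0.001, -0.0]
force: [-0.2, 0.3, 1.5]
width: 0.5
gripper_force: 20.0
```

play_rows(increments="0 0 -1 0 -1; 0 0 -3 0 -1; 0 0 -3 0 -1; 0 0 -3 0 -1; 0 0 -2.5 0 -1")

```text
clock: 16.13
position: [0.4603, 0.2667, 0.1463]
ee_rot: [-3.141, -0.002, -0.001]
force: [0.9, 0.2, -3.0]
width: 0.493
gripper_force: 20.0
```

play_rows(increments="0 0 -1 0 -1; 0.1 2 0 0 -1; 0.1 3.3 0 0 -1; 0.1 3.3 0 0 -1; 0.1 3.3 0 0 -1")

```text
clock: 16.55
position: [0.4637, 0.1461, 0.1534]
ee_rot: [3.141, 0.003, -0.002]
force: [0.1, -0.6, -1.8]
width: 0.495
gripper_force: 20.0
```

play_rows(increments="0.1 3.3 0 0 -1; 0.1 3.3 0 0 -1; 0.1 3.3 0 0 -1; 0.1 3.3 0 0 -1; 0.1 3.3 0 0 -1")

```text
clock: 16.97
position: [0.4688, -0.0192, 0.1535]
ee_rot: [3.141, 0.001, -0.002]
force: [-0.2, 0.6, -2.3]
width: 0.494
gripper_force: 20.0
```

play_rows(increments="0.1 3.3 0 0 -1; 0.1 3.3 0 0 -1; 0.1 3.3 0 0 -1; 0.1 3.3 0 0 -1; 0.1 3.3 0 0 -1")

```text
clock: 17.38
position: [0.4739, -0.184, 0.1534]
ee_rot: [-3.141, -0.001, 0.002]
force: [1.5, -0.2, -1.8]
width: 0.497
gripper_force: 20.0
```

play_rows(increments="0.1 3.3 0 0 -1; 0.1 3.3 0 0 -1; 0 2 0 0 -1; 0 0 0 0 -1; 0 0 0 0 -1")

```text
clock: 17.8
position: [0.4758, -0.2695, 0.153]
ee_rot: [-3.141, 0.003, 0.002]
force: [-0.2, -0.3, -1.9]
width: 0.499
gripper_force: 20.0
```

play_rows(increments="0 0 0 6 -1; 0 0 0 6 -1; 0 0 0 6 -1; 0 0 0 6 -1; 0 0 0 6 -1")

```text
clock: 18.22
position: [0.4768, -0.2665, 0.1535]
ee_rot: [-3.033, 0.816, 0.001]
force: [-0.2, -0.4, -2.0]
width: 0.497
gripper_force: 20.0
```

play_rows(increments="0 0 0 6 -1; 0 0 0 5 -1; 0 0 0 4 -1; 0 0 0 0 -1; 0 0 0 0 -1")

```text
clock: 18.63
position: [0.4769, -0.267, 0.1536]
ee_rot: [-2.905, 1.195, 0.001]
force: [-0.7, 0.1, -1.9]
width: 0.492
gripper_force: 20.0
```

```bash
python3 - <<'E'
from h import *
s=arm.observe(); print(s["width"],s["force"],s["position"],s["joints"].round(2))
p=vision.get_image("scene");w=world(p)
f=p["frame"].astype(int); reg=(w[...,1]<-.2)&(w[...,1]>-.33)&(w[...,0]<.53)
for m in ((f[...,2]>f[...,0]+40)&reg&(w[...,2]>.12),(f[...,0]>f[...,2]+90)&(f[...,1]>100)&(w[...,2]>.13)&reg): print(m.sum(),np.nanpercentile(w[m],[1,50,99],axis=0).round(3).tolist())
cv2.imwrite("pics/g6.png",cv2.resize(p["frame"][120:340,110:330,::-1],None,fx=2.7,fy=2.7))
E
```

```text
0.4923501162165148 [-0.66980972  0.08318163 -1.85350295] [ 0.47685569 -0.2669526   0.15361911] [ 0.46  0.35 -0.07  1.81  0.03  0.99 -1.97]
413 [[0.477, -0.285, 0.138], [0.496, -0.268, 0.202], [0.5, -0.244, 0.226]]
383 [[0.477, -0.287, 0.158], [0.497, -0.264, 0.174], [0.501, -0.244, 0.193]]
```

View pics/g6.png

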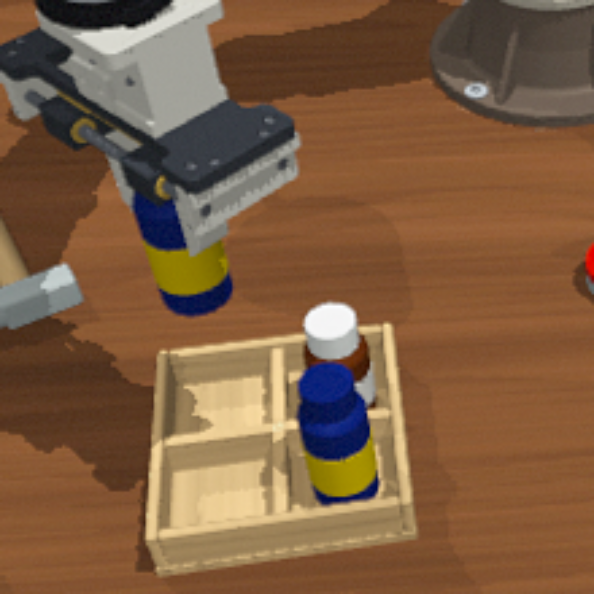

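The second bottle hangs upright over the lower-left crate cell, and the first stands well in its own. I'll nudge it by about 4 mm and lower.

play_rows(increments="0.2 0.35 0 0 -1; 0 0 2 0 -1; 0 0 2.5 0 -1; 0 0 1.5 0 -1; 0 0 0 0 -1")

```text
clock: 19.1
position: [0.4734, -0.2715, 0.0908]
ee_rot: [-2.903, 1.199, 0.009]
force: [-1.1, 0.3, -1.7]
width: 0.497
gripper_force: 20.0
```

play_rows(increments="0 0 0 0 -1; 0 0 0 0 -1; 0 0 0 0 -1")

```text
clock: 19.35
position: [0.4767, -0.2729, 0.0951]
ee_rot: [2.903, -1.201, 0.003]
force: [0.7, 0.4, -1.8]
width: 0.495
gripper_force: 20.0
```

play_rows(increments="0 -0.1 1.5 0 -1; 0 0 1.5 0 -1; 0 0 1.2 0 -1; 0 0 1 0 -1; 0 0 0.6 0 -1")

```text
clock: 19.77
position: [0.4767, -0.2717, 0.0356]
ee_rot: [2.903, -1.201, 0.001]
force: [-0.2, 0.1, -1.6]
width: 0.495
gripper_force: 20.0
```

play_rows(increments="0 0 0.4 0 -1; 0 0 0.2 0 -1; 0 0 0.1 0 -1; 0 0 0 0 -1; 0 0 0 0 -1")

```text
clock: 20.18
position: [0.4768, -0.2718, 0.0293]
ee_rot: [2.903, -1.201, 0.001]
force: [0.0, -0.3, -1.4]
width: 0.496
gripper_force: 20.0
```

play_rows(increments="0 0 0.1 0 -1; 0 0 0.1 0 -1; 0 0 0.1 0 -1; 0 0 0 0 -1; 0 0 0 0 -1")

```text
clock: 20.6
position: [0.4771, -0.2718, 0.0268]
ee_rot: [2.903, -1.201, 0.002]
force: [-1.2, 2.0, 6.8]
width: 0.493
gripper_force: 20.0
```

play_rows(increments="0 0 0 0 -0.1; 0 0 0 0 0.1; 0 0 0 0 0.3; 0 0 0 0 0.5; 0 0 0 0 0.5")

```text
clock: 21.02
position: [0.4765, -0.2716, 0.0258]
ee_rot: [2.903, -1.201, -0.0]
force: [-0.4, 0.1, 0.1]
width: 0.712
gripper_force: 0.0
```

play_rows(increments="0 0 0 0 0.5; 0 0 0 0 0.5; 0 0 0 0 0.5; 0 0 -0.5 0 0.5; 0 0 -1.5 0 0.5")

```text
clock: 21.43
position: [0.4751, -0.271, 0.0446]
ee_rot: [-2.903, 1.201, 0.006]
force: [0.6, 0.9, 0.2]
width: 0.753
gripper_force: 0.0
```

play_rows(increments="0 0 -2 0 0.5; 0 0 -3 0 0.5; 0 0 -3 0 0.5; 0 0 -3 0 0.5; 0 0 0 0 0.5")

```text
clock: 21.85
position: [0.4797, -0.2731, 0.1621]
ee_rot: [2.902, -1.201, 0.015]
force: [1.3, -0.6, 0.3]
width: 0.748
gripper_force: 0.0
```

play_rows(increments="2 2 0 0 0.5; 2 2 -1 0 0.5; 2 2 0 0 0.5; 1 2 0 0 0.5; 0 2 0 0 0.5")

```text
clock: 22.27
position: [0.4559, -0.3942, 0.166]
ee_rot: [2.902, -1.202, 0.002]
force: [-0.6, -0.5, 0.5]
width: 0.752
gripper_force: 0.0
```

play_rows(increments="0 0 0 0 0.5; 0 0 0 0 0.5; 0 0 0 0 0.5; 0 0 0 0 0.5; 0 0 0 0 0.5")

```text
clock: 22.68
position: [0.4562, -0.3907, 0.1659]
ee_rot: [-2.904, 1.198, -0.0]
force: [0.2, 0.5, 0.3]
width: 0.75
gripper_force: 0.0
```

```bash
python3 - <<'E'
from h import *
print(arm.observe()["position"].round(4))
a=vision.get_image("scene")
p=vision.get_image("top");w=world(p)
for n,x,y,lo,hi in (("b1",.549,-.181,.106,.125),("b2",.476,-.271,.106,.125),("brown",.468,-.189,.092,.104)):
    m=(w[...,2]>lo)&(w[...,2]<hi)&(np.hypot(w[...,0]-x,w[...,1]-y)<.037); print(n,m.sum(),w[m].mean(0).round(4) if m.any() else 0)
cv2.imwrite("pics/g7.png",np.hstack([p["frame"][150:350,340:560],a["frame"][180:380,120:340]])[:,:,::-1])
E
```

```text
[ 0.4562 -0.3907  0.1659]
b1 422 [ 0.5466 -0.1797  0.1172]
b2 451 [ 0.4767 -0.2686  0.117 ]
brown 394 [ 0.4711 -0.1842  0.0976]
```

View pics/g7.png

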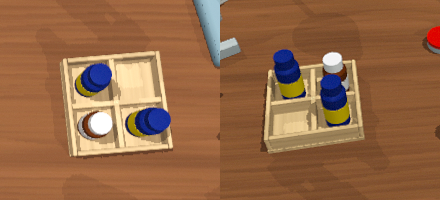

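Both blue bottles and the brown one stand upright, each in its own cell within a few mm of centre, and the arm is clear.

```bash
python3 -c "
from cell import job; print(job.sign_off())"
```

```text
the job is handed in; nothing more can be done
None
```

I put both navy bottles upright in crate cells of their own, left the brown bottle and the pink look-alikes alone, and handed the job in at about 23 s; sign-off returned no verdict.

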